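# Hold the desk magnifier level over a drawing detail

## Task

Draw the hand magnifier out of its slanted desk stand, turn it so that the lens lies level, and bring the middle of the lens over the detail on the drawing that is ringed by a circle (not the one in a square), about 10 cm above the paper. Finish while still holding it there, level and still in the grip, touching nothing else: do not put it down or let go. Leave the mug, the stapler and the hole punch where they stand.

Things in the scene. Friction and masses are not known exactly. Their poses are not given: they have to be found in the camera images.
- mag_grip (a point): Centre of the magnifier's handle, the place to grip. Axes: x along the handle towards the lens, y across its width, z square to the lens. At the start it is 107 mm above the desk and x points about 49 deg below the horizontal: the lens is down in the stand's pocket, the handle slants up out of it, back towards the robot, and its free end is the highest point.
- mag_lens (a point): Centre of the magnifier's lens, 86 mm from mag_grip along the magnifier's x axis; same axes.
- magnifier: Hand magnifier, 160 mm long, about 140 g: wooden handle 84 long x 22 wide x 16 thick; steel neck 12 long, 14 wide, 7 thick; rectangular lens in a black frame 64 long x 84 wide x 8 thick. Origin and axes as mag_grip. Its balance point is 20 to 25 mm from the handle's centre towards the lens.
- stand: Fixed grey plastic stand on a black base 116 x 100 x 8 mm; origin under the base's centre, its x points away from the handle. A slanted pocket 52 mm deep along the slope, 1.5 mm play, open at its upper end, holds the lens; its highest edge is 66 mm above the desk. The lens slides out along the magnifier's own -x and is clear after 55 mm. Only gravity keeps it in.
- mag_home (a point): Fixed point of the stand: where the lens centre sits when the magnifier is in the stand (41 mm above the desk).
- sheet: Fixed paper drawing, 148 (its x) x 210 (its y) x 1 mm, flat on the desk; origin at the centre of its underside, z up. Two marked details are drawn on it.
- detail_round: The detail ringed by a black drawn circle 50 mm across, printed on the sheet; origin at its centre on the desk plane, z up. The lens goes over this one.
- detail_square: The detail framed by a black drawn square 48 mm wide, printed on the sheet; origin at its centre. Not this one.
- mug: Bystander: white mug, radius 40, 90 mm tall, handle at its +y; origin at the centre of its underside.
- stapler: Bystander: stapler 130 (x) x 36 (y) x 46 mm tall; origin at the centre of its underside.
- punch: Bystander: hole punch 100 (x) x 115 (y) x 56 mm tall; origin at the centre of its underside.
There are look-alikes about, which are no part of the job. What is shaped like the magnifier but purple or yellow is not meant. What is shaped like the stand but turquoise is not meant.

How it is judged:
By the outcome, as a careful person would: the job done as asked, in the order asked, and still so for the second after the job is handed in, while the arm keeps its last pose, push and grip.
It also fails if it takes over 42 s, if anything falls off the work surface, if the arm or the gripper's body presses on something with over 40 N, if the wrist force passes 120 N, or if a joint passes its speed limit or range.

## Robot

A 7-joint arm with a two-finger parallel gripper is mounted at the origin on the work surface. World frame = base frame: x ahead of the robot, y to its left, z up, the work surface at z = 0. Lengths are in m, angles in rad, forces in N, time in s.
With the tool pointing down it reaches from about 0.4 to 0.85 m from the base axis. Payload 4.5 kg.
Tool frame: the origin (TCP) lies midway between the tips of the shut fingers; the grasp point (between the pads) lies 19 mm behind it (ctrl.grip_depth is the distance from the TCP to the grasp point, in m); z points along the fingers, y is the direction in which the jaws open and shut (so a half turn about z gives the same grasp; the last joint's range is limited). The gripper opens to 88 mm and grips with 3 to 60 N. Pads are 18 mm wide; open, the fingers measure 123 mm over their backs; the gripper's body (75 mm by 187 mm) begins 45 mm behind the grasp point.
Start: joints at [0.034, 0.689, -0.195, 1.565, 0.157, 0.902, -0.215], TCP at [0.625, 0, 0.239] pointing down, gripper open.
Joint ranges: [-3.01, 3.01], [-0.46, 2.08], [-1.47, 1.51], [0.13, 2.56], [-1, 4.14], [0.04, 2.09], [-2.66, 2.66]. Speed limits (rad/s): [2.57, 2.57, 3.14, 3.14, 3.14, 3.14, 3.14].

## Interface

Orientations are given as a unit quaternion [w, x, y, z].
In Python, from bench import ctrl, vision gives the robot as it stands.
- The arm moves only by the shell command python3 -m crank 'ROWS' [FORCE]. ROWS is JSON, a list of rows, each an object of numbers: "wx", "wy", "wz": the turn, a rotation vector about the tool's x, y, z in rad; "tx", "ty", "tz": the shift along the tool's x, y, z in cm; "gripper": the closure, from -1 (fully open) to 1 (shut). In form: [{"wx": .., "wy": .., "wz": .., "tx": .., "ty": .., "tz": .., "gripper": ..}, ...]. A call has 1 to 20 rows; each row is the pose to reach, as a shift and turn from the pose measured when the call began, along the tool's axes at that moment; what a row does not reach only later rows make up. A row lasts 1/8 s, in which the tool goes at most 62.5 mm and 10.7 degrees, less where a joint would pass 70% of its speed; a pose out of reach is approached as far as the arm can. A call with a gripper value outside its range is refused whole. The fingers move at their own pace and stop on an object; FORCE is the grip in N (left out, the last holds). Time passes only in rows, so rows that repeat a pose let the fingers close. It gives the time, the measured TCP pose, the force and the opening at its end, in the units of the state.
- ctrl.state(): the state, without advancing time (a new reading comes with each control period).
- vision.snapshot(name): name is "scene" or "side" or "wrist"; returns the picture (384x512x3 uint8, red, green, blue); there is no depth.
- vision.get_calibration(name): a dict with "fx", "fy", "cx", "cy" (pixels), "R" (3x3) and "t" (3): a world point X has camera coordinates R X + t; the wrist camera has in their place "mount" (4x4, takes a point from camera to tool coordinates, whose origin is the TCP and whose axes are the flange's). Camera axes: x right, y down, z forward; pixel columns grow to the right and rows downward; lengths in m; the calibration is good to about 2 mm. The wrist camera is an equidistant fisheye: a pixel r from the principal point sees the ray r / f radians off the axis. A picture is of the moment at which its call begins: read the wrist's pose just before it. get_calibration takes no time and is no camera call.
- ctrl.hand_in(): hands the job in, once; it reports no verdict.
The state is a dict: "t": time; "qpos": joint angles; "joint_vel": joint speeds; "joint_efforts": joint torques, N m; "ee_pos": TCP position; "eef_rot": TCP orientation; "wrist_force": force on the tool from outside, world axes, zero at the start; "moment": the same for the moment, N m; "opening": opening from 0.0 (shut) to 1.0 (fully open).
Only numpy, scipy, OpenCV 4.12 (cv2) and the standard library are available. Lean on these libraries where they do the work, as an engineer would, in place of code of your own. Each camera call takes 0.05 s, during which the arm holds its last target.

## Working session

There is one attempt and no reset: what is moved stays moved. The work goes in short steps, Python scripts to look and compute and a shell command to move; the robot and the scene stay as the last step left them, time stands still between calls to the robot, and variables do not carry over. Pictures are saved under pics/ and viewed, and the job is handed in when it is done.

```bash
ls; mkdir -p pics
python3 - <<'E'
from bench import ctrl, vision
import cv2
for n in ["scene","side","wrist"]:
    im=vision.snapshot(n); cv2.imwrite(f"pics/{n}0.png",cv2.resize(im[:,:,::-1],(800,600),interpolation=cv2.INTER_CUBIC))
    cv2.imwrite(f"pics/raw_{n}0.png",im[:,:,::-1])
    print(n,vision.get_calibration(n))
print(ctrl.state(),ctrl.grip_depth)
E
```

```text
pics
scene {'fx': 350.60055295983045, 'fy': 350.60055295983045, 'cx': 248.0581720220417, 'cy': 192.22086024037958, 'R': array([[ 0.72328963,  0.69045457, -0.01116271],
       [ 0.54091398, -0.57653808, -0.61238543],
       [-0.42926005,  0.43689396, -0.79048054]]), 't': array([-0.48929616, -0.19750735,  1.52397838])}
side {'fx': 402.4186010188597, 'fy': 402.4186010188597, 'cx': 258.59367614783923, 'cy': 187.56389758315376, 'R': array([[-0.97171927, -0.23589586, -0.01071512],
       [-0.15452927,  0.66954876, -0.72651577],
       [ 0.17855636, -0.70431357, -0.68706624]]), 't': array([0.5999554 , 0.10108855, 1.06364862])}
wrist {'fx': 297.3186396354542, 'fy': 297.3186396354542, 'cx': 256.89322040700733, 'cy': 188.86332745828676, 'mount': array([[-4.72790692e-04, -9.61101769e-01, -2.76194074e-01,
         7.00094652e-02],
       [ 9.99998469e-01, -9.19701435e-04,  1.48857903e-03,
        -1.33234024e-03],
       [-1.68469203e-03, -2.76192947e-01,  9.61100732e-01,
        -1.46425116e-01],
       [ 0.00000000e+00,  0.00000000e+00,  0.00000000e+00,
         1.00000000e+00]])}
{'t': 0.15, 'qpos': array([ 0.03382874,  0.68979638, -0.19456989,  1.5660643 ,  0.15730502,
        0.90247429, -0.21511175]), 'joint_vel': array([ 8.06593470e-05, -2.96368051e-03, -2.49834800e-03, -3.49102514e-03,
        8.45068013e-04,  9.35932503e-04,  4.17367696e-04]), 'joint_efforts': array([-1.46674727e-03, -5.27863634e+01, -1.26819178e+00, -1.53587687e+01,
       -5.24473807e-02,  3.92338901e-03,  1.12435155e-04]), 'ee_pos': array([ 6.24544029e-01, -2.89503335e-05,  2.38103064e-01]), 'eef_rot': array([-4.51612683e-04,  7.07086907e-01,  7.07126332e-01, -5.01797072e-04]), 'wrist_force': array([0.40240991, 0.0689454 , 0.16290496]), 'moment': array([-0.00107478,  0.02599782, -0.00507764]), 'opening': 1.002068469925466} 0.0187
```

View pics/scene0.png

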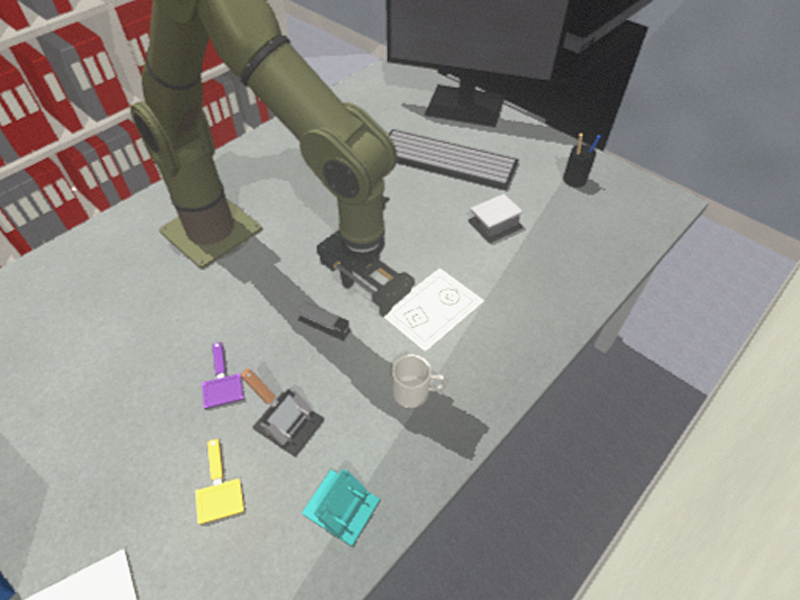

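View pics/side0.png

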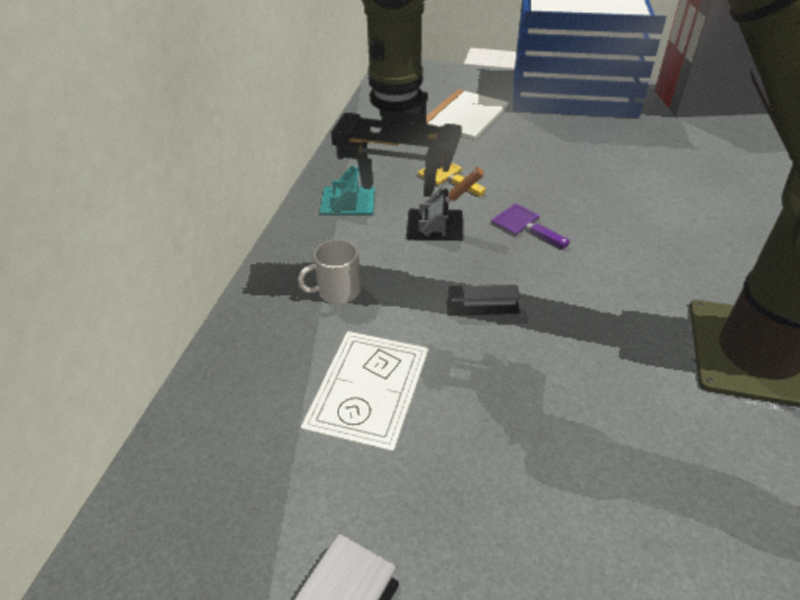

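View pics/wrist0.png

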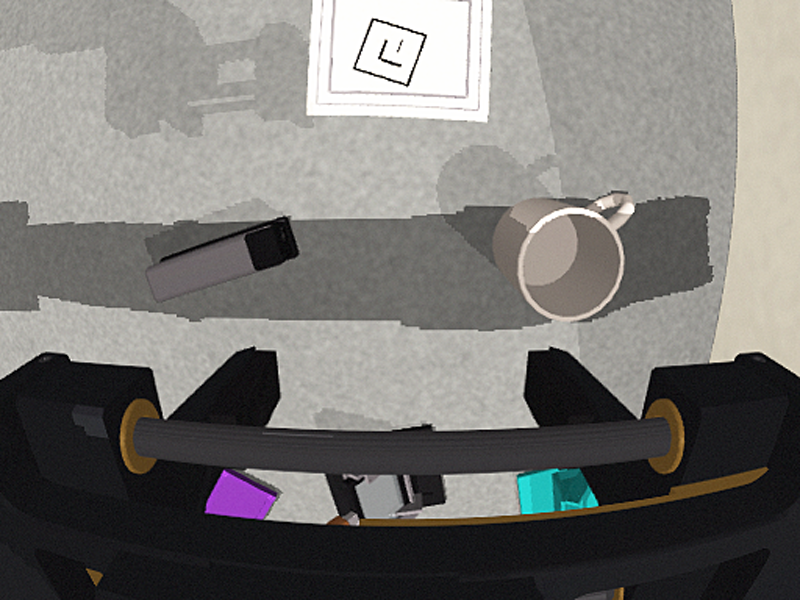

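The scene view shows the wooden-handled magnifier in the grey/black stand near (280,410)/1.5625. Lying flat around it are the purple look-alike at (222,378), the yellow one at (217,485) and the turquoise stand at (343,505). The wooden-handled one fits the description. The round mark is at about (449,296) in scene and (354,410) in side. I'll confirm both in crops.

Run:
```python
import cv2, numpy as np
def crop(n,x0,y0,w,h,s):
    im=cv2.imread(f"pics/raw_{n}0.png")[y0:y0+h,x0:x0+w]
    im=cv2.resize(im,None,fx=s,fy=s,interpolation=cv2.INTER_CUBIC)
    for i in range(0,w,10):
        cv2.line(im,(i*s,0),(i*s,6),(0,0,255),1); cv2.putText(im,str(x0+i),(i*s,16),0,.35,(0,0,255))
    for i in range(0,h,10):
        cv2.line(im,(0,i*s),(6,i*s),(0,0,255),1); cv2.putText(im,str(y0+i),(8,i*s+4),0,.35,(0,0,255))
    return im
a=crop("scene",145,225,70,72,8); cv2.imwrite("pics/c1.png",a)
b=crop("side",250,95,75,65,8); cv2.imwrite("pics/c2.png",b)
c=crop("side",190,205,90,85,7); cv2.imwrite("pics/c3.png",c)
d=crop("scene",240,165,80,65,8); cv2.imwrite("pics/c4.png",d)
```

```text
(no output)
```

View pics/c1.png

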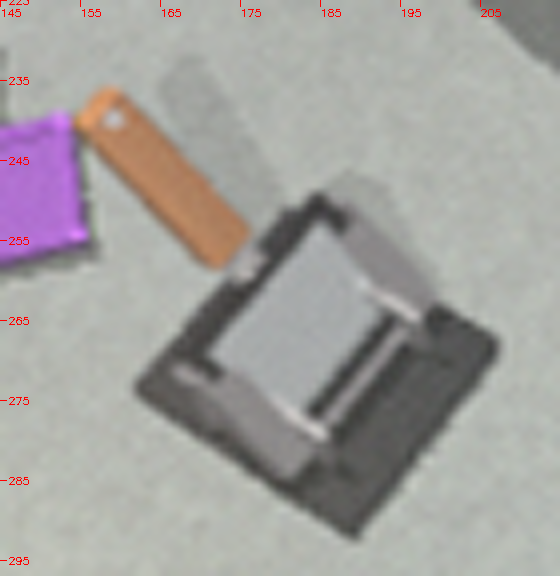

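View pics/c2.png

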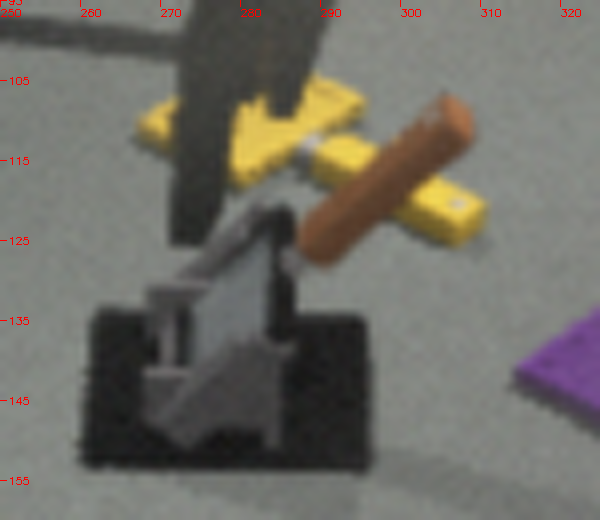

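View pics/c3.png

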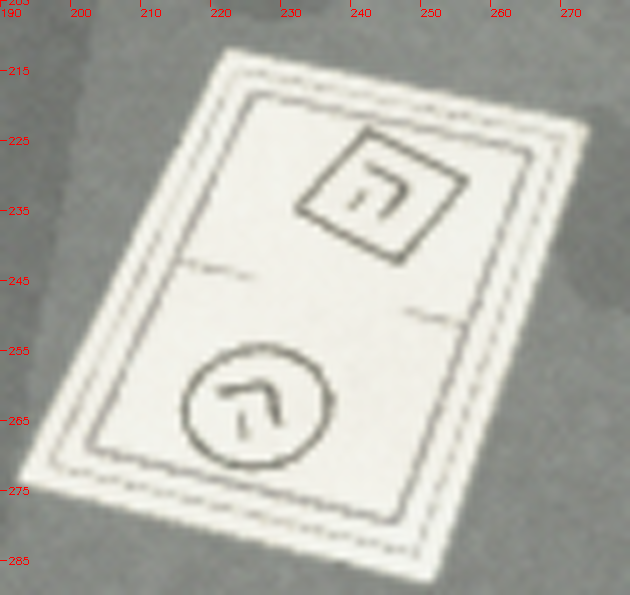

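View pics/c4.png

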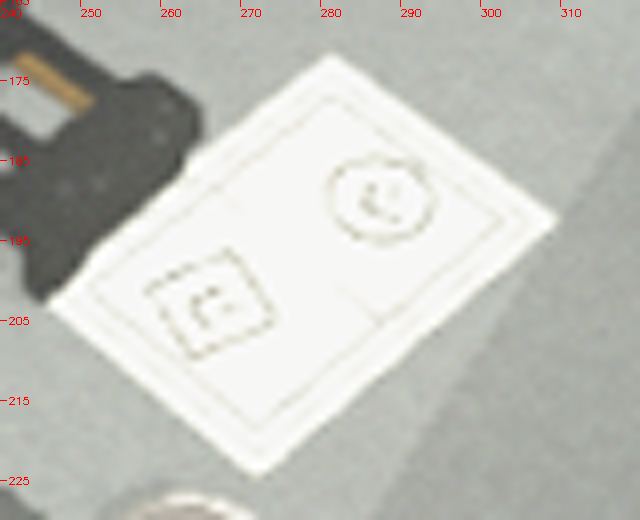

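```bash
cat > h.py <<'E'
import numpy as np
from bench import ctrl, vision
from scipy.spatial.transform import Rotation as Ro
C={n:vision.get_calibration(n) for n in ("scene","side","wrist")}
def ray(n,u,v):
    c=C[n]; d=np.array([(u-c["cx"])/c["fx"],(v-c["cy"])/c["fy"],1]); R=np.array(c["R"]); 
    return -R.T@c["t"], R.T@d/np.linalg.norm(d)
def plane(n,u,v,z):
    o,d=ray(n,u,v); return o+d*(z-o[2])/d[2]
def tri(a,b):
    A=[];B=[]
    for o,d in (ray("scene",*a),ray("side",*b)):
        P=np.eye(3)-np.outer(d,d); A.append(P);B.append(P@o)
    x=np.linalg.lstsq(np.vstack(A),np.hstack(B),rcond=None)[0]
    return x
def proj(n,X):
    c=C[n]; p=np.array(c["R"])@X+c["t"]; return np.array([c["fx"]*p[0]/p[2]+c["cx"],c["fy"]*p[1]/p[2]+c["cy"]])
E
python3 - <<'E'
from h import *
np.set_printoptions(precision=4,suppress=True)
print("circle",plane("scene",287,190,.001),plane("side",226.5,263,.001))
print("square",plane("scene",265.5,203,.001),plane("side",244,233,.001))
for p in [(162,273),(207.5,268),(189.5,292)]: print("base sc",plane("scene",*p,.008))
for p in [(261,134),(296,134.5),(260,153),(296.5,153)]: print("base sd",plane("side",*p,.008))
E1=tri((157.5,237.5),(306,109)); E2=tri((173,256.5),(289,127))
print(E1,E2,np.linalg.norm(E1-E2),(E1+E2)/2)
d=(E2-E1);d/=np.linalg.norm(d);print(d,np.degrees(np.arctan2(d[1],d[0])),np.degrees(np.arcsin(d[2])))
# fit of magnifier pose: x,y,yaw
from scipy.optimize import least_squares
def f(p,full=False):
    x,y,yaw=p; th=np.radians(49)
    ax=np.array([np.cos(th)*np.cos(yaw),np.cos(th)*np.sin(yaw),-np.sin(th)])
    ay=np.array([-np.sin(yaw),np.cos(yaw),0]); az=np.cross(ax,ay)
    c=np.array([x,y,.107])
    pts=[c-.042*ax,c+.042*ax]
    return np.hstack([proj("scene",pts[0])-(157.5,237.5),proj("scene",pts[1])-(173.5,256),proj("side",pts[0])-(306.,109),proj("side",pts[1])-(289.5,126.5)])
s=least_squares(f,[.63,-.3,0]);print(s.x,np.degrees(s.x[2]),s.fun)
# mug, stapler, punch quick
print("mug bottom",plane("side",337/1.5625,278/1.5625,.045),plane("scene",411/1.5625,380/1.5625,.045))
print("stapler",plane("side",485/1.5625,298/1.5625,.023)); print("punch",plane("scene",497/1.5625,217/1.5625,.03))
print("purple",plane("scene",222/1.5625,378/1.5625,.01))
E
```

```text
circle [0.6331 0.2654 0.001 ] [0.6323 0.2717 0.001 ]
square [0.6139 0.1614 0.001 ] [0.6155 0.1698 0.001 ]
base sc [ 0.5593 -0.2868  0.008 ]
base sc [ 0.655  -0.1719  0.008 ]
base sc [ 0.6746 -0.2668  0.008 ]
base sd [ 0.6715 -0.2576  0.008 ]
base sd [ 0.5559 -0.2809  0.008 ]
base sd [ 0.6508 -0.1569  0.008 ]
base sd [ 0.5374 -0.1828  0.008 ]
[ 0.5237 -0.2416  0.1374] [ 0.5723 -0.2355  0.0676] 0.08532876831555351 [ 0.548  -0.2385  0.1025]
[ 0.5704  0.0715 -0.8183] 7.144218659439266 -54.91076039361512
[ 0.5484 -0.2372  0.1565] 8.966923473927714 [-0.1053 -0.4624  0.8331 -0.2896  1.2745 -0.484  -1.0938 -1.4074]
mug bottom [0.7361 0.0267 0.045 ] [0.7395 0.0073 0.045 ]
stapler [ 0.468  -0.0047  0.023 ]
punch [0.5648 0.5509 0.03  ]
purple [ 0.4167 -0.2628  0.01  ]
```

```bash
cat >> h.py <<'E'
def Rtool(yaw,a):
    "tool pointing down, tilted a back toward robot, tool x along yaw"
    c,s=np.cos(a),np.sin(a)
    M=np.array([[c,0,-s],[0,-1,0],[-s,0,-c]]).T   # columns x,y,z
    return Ro.from_euler("z",yaw).as_matrix()@M
def pose():
    s=ctrl.state(); q=s["eef_rot"]; return np.array(s["ee_pos"]),Ro.from_quat(np.r_[q[1:],q[0]]).as_matrix(),s
def delta(tcp,R):
    p,R0,s=pose()
    print("t(cm)",np.round(R0.T@(tcp-p)*100,2),"w",np.round(Ro.from_matrix(R0.T@R).as_rotvec(),3),"deg",round(np.degrees(Ro.from_matrix(R0.T@R).magnitude()),1))
def wpix(X):
    p,R0,_=pose(); M=np.array(C["wrist"]["mount"]); q=M[:3,:3].T@(R0.T@(X-p)-M[:3,3])
    th=np.arctan2(np.hypot(q[0],q[1]),q[2]); f=C["wrist"]["fx"]*th/np.hypot(q[0],q[1]); return np.array([C["wrist"]["cx"]+f*q[0],C["wrist"]["cy"]+f*q[1]])
def wray(u,v):
    p,R0,_=pose(); M=np.array(C["wrist"]["mount"]); c=C["wrist"]
    a=np.array([u-c["cx"],v-c["cy"]]); r=np.linalg.norm(a); th=r/c["fx"]
    d=np.r_[a/r*np.sin(th),np.cos(th)]; return R0@M[:3,3]+p, R0@M[:3,:3]@d
def wplane(u,v,z):
    o,d=wray(u,v); return o+d*(z-o[2])/d[2]
E
python3 - <<'E'
from h import *
print([x for x in dir(ctrl) if x[0]!="_"])
a=np.radians(25);R=Rtool(np.radians(10),a); g=np.array([.548,-.238,.107]); z=R[:,2]
delta(g+.0187*z-.10*z,R)
E
```

```text
['PlanningError', 'grip_depth', 'hand_in', 'state']
t(cm) [-23.2   -4.26   5.75] w [ 0.303 -0.362  1.373] deg 83.2
```

```bash
python3 -m crank '[{"tx":-6,"ty":-1,"tz":1,"wx":0.06,"wy":-0.07,"wz":0.3,"gripper":-1},{"tx":-12,"ty":-2,"tz":2.5,"wx":0.15,"wy":-0.18,"wz":0.7,"gripper":-1},{"tx":-18,"ty":-3,"tz":4,"wx":0.22,"wy":-0.27,"wz":1.0,"gripper":-1},{"tx":-23.2,"ty":-4.3,"tz":5.5,"wx":0.303,"wy":-0.362,"wz":1.373,"gripper":-1},{"tx":-23.2,"ty":-4.3,"tz":5.5,"wx":0.303,"wy":-0.362,"wz":1.373,"gripper":-1},{"tx":-23.2,"ty":-4.3,"tz":5.5,"wx":0.303,"wy":-0.362,"wz":1.373,"gripper":-1},{"tx":-23.2,"ty":-4.3,"tz":5.5,"wx":0.303,"wy":-0.362,"wz":1.373,"gripper":-1},{"tx":-23.2,"ty":-4.3,"tz":5.5,"wx":0.303,"wy":-0.362,"wz":1.373,"gripper":-1},{"tx":-23.2,"ty":-4.3,"tz":5.5,"wx":0.303,"wy":-0.362,"wz":1.373,"gripper":-1},{"tx":-23.2,"ty":-4.3,"tz":5.5,"wx":0.303,"wy":-0.362,"wz":1.373,"gripper":-1},{"tx":-23.2,"ty":-4.3,"tz":5.5,"wx":0.303,"wy":-0.362,"wz":1.373,"gripper":-1}]' 40
python3 - <<'E'
from h import *
import cv2
a=np.radians(25);R=Rtool(np.radians(10),a); g=np.array([.548,-.238,.107]); z=R[:,2]
delta(g+.0187*z-.10*z,R); print(pose()[2]["qpos"])
im=vision.snapshot("wrist")[:,:,::-1].copy(); cv2.imwrite("pics/raw_wrist1.png",im)
cv2.imwrite("pics/wrist1.png",cv2.resize(im,(800,600),interpolation=cv2.INTER_CUBIC))
print(wpix(g))
E
```

```text
t: 1.52
ee_pos: [0.5813, -0.2319, 0.1835]
eef_rot: [0.019, 0.973, 0.086, -0.215]
wrist_force: [0.2, -0.2, -0.0]
opening: 0.996
t(cm) [0.17 0.02 0.24] w [ 0.    -0.     0.001] deg 0.1
[ 0.09197481  0.97575752  0.30211517  1.22255974 -0.0502718   1.35767879
 -1.06048153]
[256.10331544 191.68278453]
```

View pics/wrist1.png

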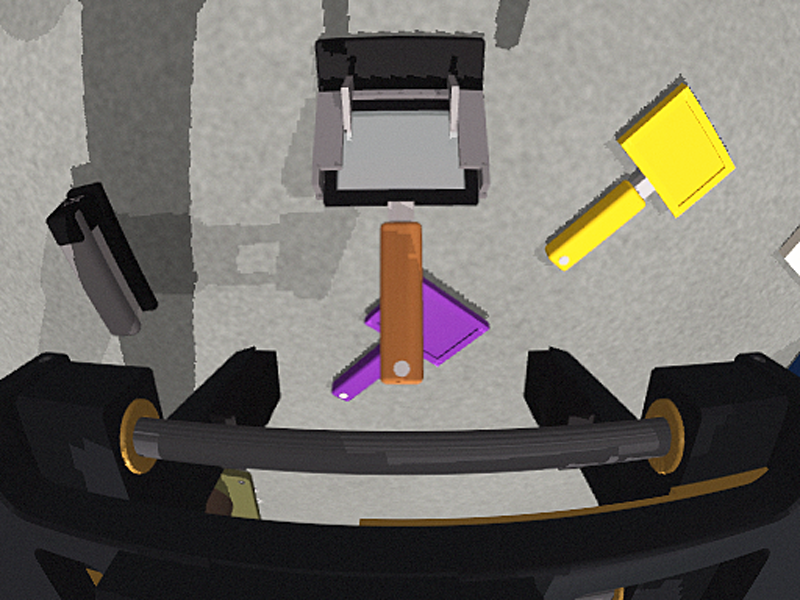

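The wrist view shows the orange-brown handle straight ahead and centred between the fingers, from (401,223) to (401,380). Its lens is in the grey stand, and the purple and yellow look-alikes lie flat on the desk. I'll check the predicted corners against the picture.

Run:
```python
from h import *
import cv2
th=np.radians(49)
im=cv2.imread("pics/raw_wrist1.png")
def ends(x,y,zc,yaw):
    ax=np.array([np.cos(th)*np.cos(yaw),np.cos(th)*np.sin(yaw),-np.sin(th)]);ay=np.array([-np.sin(yaw),np.cos(yaw),0]);az=np.cross(ax,ay)
    c=np.array([x,y,zc]); return [c+s*.042*ax+w*.011*ay+.008*az for s in(-1,1) for w in(-1,1)]
for y in ends(.548,-.238,.107,np.radians(10)): print(wpix(y)*1.5625)
c=cv2.resize(im[130:255,215:300],None,fx=4.6875,fy=4.6875,interpolation=cv2.INTER_CUBIC); cv2.imwrite("pics/c5.png",c)
```

```text
[422.48771736 382.04696924]
[377.72271291 382.03124661]
[421.4863442  216.72815099]
[378.85215163 216.73720279]
```

View pics/c5.png

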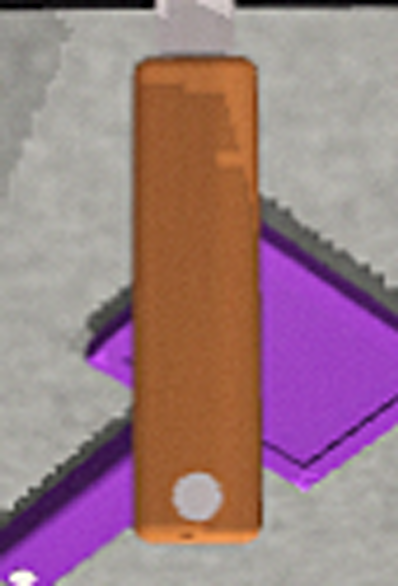

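```bash
python3 -m crank '[{"tz":3,"ty":0.07,"gripper":-1},{"tz":6,"ty":0.07,"gripper":-1},{"tz":8,"ty":0.07,"gripper":-1},{"tz":9.5,"ty":0.07,"gripper":-1},{"tz":10.3,"ty":0.07,"gripper":-1},{"tz":10.3,"ty":0.07,"gripper":-1},{"tz":10.3,"ty":0.07,"gripper":-1}]'
python3 - <<'E'
from h import *
import cv2
im=vision.snapshot("wrist")[:,:,::-1]; cv2.imwrite("pics/wrist2.png",cv2.resize(im,(800,600)))
print(pose()[0]-.0187*pose()[1][:,2])
E
```

```text
[ 0.58913693 -0.23057995  0.20052602]validation failed for argument at $[0]...
```

View pics/wrist2.png

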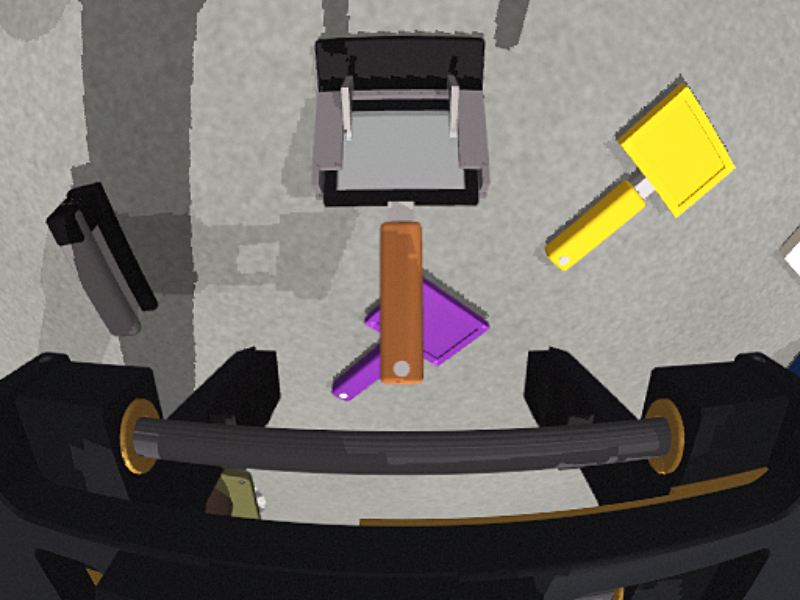

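The call was refused because every row needs all the keys, so nothing moved and the view is unchanged.

```bash
python3 -m crank '[{"wx":0,"wy":0,"wz":0,"tx":0.1,"ty":0.07,"tz":3,"gripper":-1},{"wx":0,"wy":0,"wz":0,"tx":0.1,"ty":0.07,"tz":6,"gripper":-1},{"wx":0,"wy":0,"wz":0,"tx":0.1,"ty":0.07,"tz":8,"gripper":-1},{"wx":0,"wy":0,"wz":0,"tx":0.1,"ty":0.07,"tz":9.5,"gripper":-1},{"wx":0,"wy":0,"wz":0,"tx":0.1,"ty":0.07,"tz":10.4,"gripper":-1},{"wx":0,"wy":0,"wz":0,"tx":0.1,"ty":0.07,"tz":10.4,"gripper":-1},{"wx":0,"wy":0,"wz":0,"tx":0.1,"ty":0.07,"tz":10.4,"gripper":-1}]'
python3 - <<'E'
from h import *
import cv2
im=vision.snapshot("wrist")[:,:,::-1]; cv2.imwrite("pics/wrist3.png",cv2.resize(im,(800,600)))
im=vision.snapshot("side")[60:180,220:380,::-1]; cv2.imwrite("pics/side3.png",cv2.resize(im,(800,600),interpolation=cv2.INTER_CUBIC))
print(pose()[0]-.0187*pose()[1][:,2])
E
```

```text
t: 2.5
ee_pos: [0.5399, -0.2403, 0.0894]
eef_rot: [0.019, 0.973, 0.085, -0.215]
wrist_force: [0.2, 0.2, -0.3]
opening: 0.997
[ 0.54760613 -0.23883835  0.10637483]
```

View pics/wrist3.png

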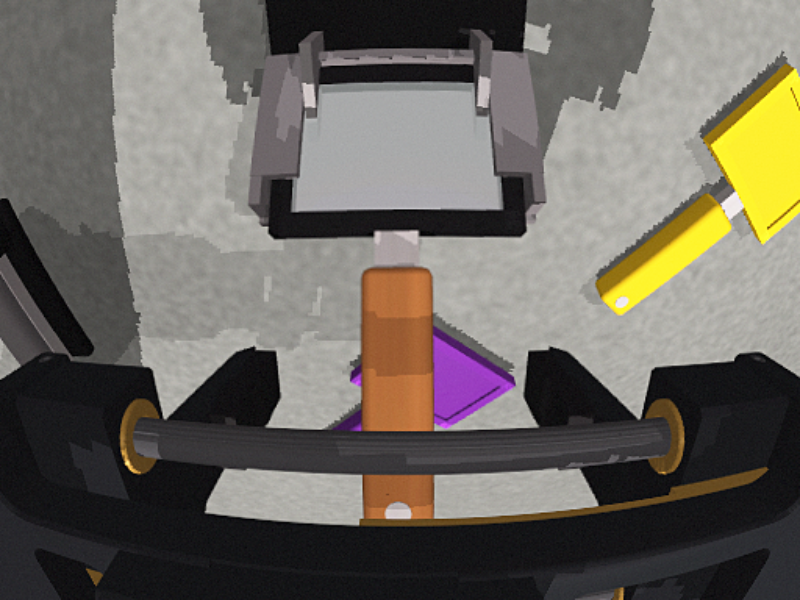

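View pics/side3.png

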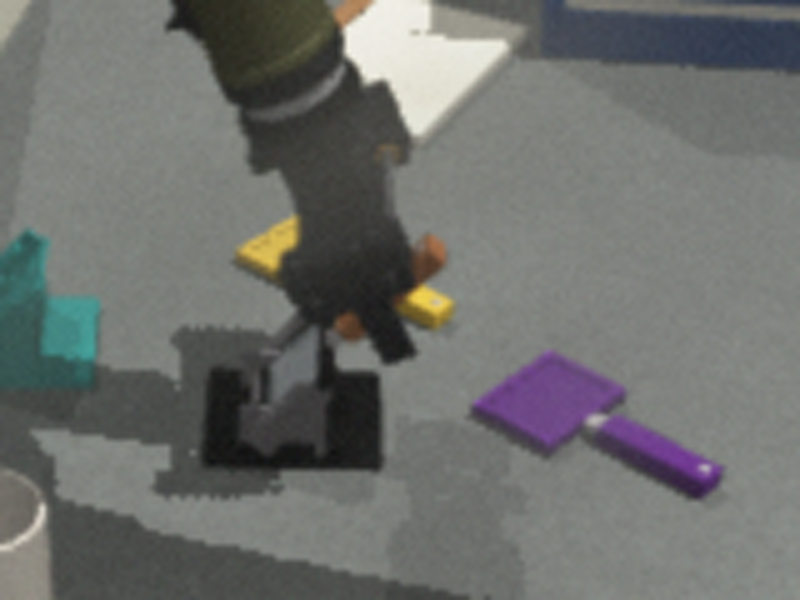

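The handle runs between the open fingers and sticks out on both sides of them in the side view. It sits about 1 mm left of the finger midline (398 against 401). I'll correct that and close.

```bash
python3 -m crank '[{"wx":0,"wy":0,"wz":0,"tx":0,"ty":-0.08,"tz":0,"gripper":-1},{"wx":0,"wy":0,"wz":0,"tx":0,"ty":-0.08,"tz":0,"gripper":1},{"wx":0,"wy":0,"wz":0,"tx":0,"ty":-0.08,"tz":0,"gripper":1},{"wx":0,"wy":0,"wz":0,"tx":0,"ty":-0.08,"tz":0,"gripper":1},{"wx":0,"wy":0,"wz":0,"tx":0,"ty":-0.08,"tz":0,"gripper":1},{"wx":0,"wy":0,"wz":0,"tx":0,"ty":-0.08,"tz":0,"gripper":1},{"wx":0,"wy":0,"wz":0,"tx":0,"ty":-0.08,"tz":0,"gripper":1},{"wx":0,"wy":0,"wz":0,"tx":0,"ty":-0.08,"tz":0,"gripper":1}]' 40
python3 - <<'E'
from h import *
p,R,s=pose(); print(s["opening"],s["wrist_force"])
th=np.radians(49);yaw=np.radians(10)
ax=np.array([np.cos(th)*np.cos(yaw),np.cos(th)*np.sin(yaw),-np.sin(th)])
print("10cm out, tool axes cm",R.T@(-ax*10))
E
```

```text
t: 3.6
ee_pos: [0.5397, -0.2393, 0.0894]
eef_rot: [0.019, 0.973, 0.085, -0.215]
wrist_force: [0.4, 0.9, 0.1]
opening: 0.241
0.24130429621823674 [0.3984197  0.91244355 0.08261983]
10cm out, tool axes cm [-9.12780329e+00 -1.41877124e-03 -4.08450793e+00]
```

```bash
python3 -m crank '[{"wx":0,"wy":0,"wz":0,"tx":-0.91,"ty":-0.05,"tz":-0.41,"gripper":1},{"wx":0,"wy":0,"wz":0,"tx":-1.83,"ty":-0.05,"tz":-0.82,"gripper":1},{"wx":0,"wy":0,"wz":0,"tx":-2.74,"ty":-0.05,"tz":-1.23,"gripper":1}]'
python3 -m crank '[{"wx":0,"wy":0,"wz":0,"tx":-0.91,"ty":0,"tz":-0.41,"gripper":1},{"wx":0,"wy":0,"wz":0,"tx":-1.83,"ty":0,"tz":-0.82,"gripper":1},{"wx":0,"wy":0,"wz":0,"tx":-2.74,"ty":0,"tz":-1.23,"gripper":1},{"wx":0,"wy":0,"wz":0,"tx":-3.65,"ty":0,"tz":-1.63,"gripper":1},{"wx":0,"wy":0,"wz":0,"tx":-4.56,"ty":0,"tz":-2.04,"gripper":1},{"wx":0,"wy":0,"wz":0,"tx":-5.5,"ty":0,"tz":-2.45,"gripper":1},{"wx":0,"wy":0,"wz":0,"tx":-5.5,"ty":0,"tz":-2.45,"gripper":1},{"wx":0,"wy":0,"wz":0,"tx":-5.5,"ty":0,"tz":-2.45,"gripper":1}]'
python3 - <<'E'
from h import *
import cv2
im=vision.snapshot("wrist")[:,:,::-1]; cv2.imwrite("pics/wrist4.png",cv2.resize(im,(800,600)))
im=vision.snapshot("side")[60:180,220:380,::-1]; cv2.imwrite("pics/side4.png",cv2.resize(im,(800,600),interpolation=cv2.INTER_CUBIC))
print(pose()[0]-.0187*pose()[1][:,2])
E
```

```text
t: 3.98
ee_pos: [0.5195, -0.2426, 0.1129]
eef_rot: [0.019, 0.973, 0.085, -0.215]
wrist_force: [0.0, 0.2, -0.7]
opening: 0.241
t: 4.97
ee_pos: [0.4807, -0.2492, 0.1581]
eef_rot: [0.019, 0.973, 0.085, -0.215]
wrist_force: [0.6, -0.4, -1.2]
opening: 0.244
[ 0.48843766 -0.24780273  0.17487478]
```

View pics/wrist4.png

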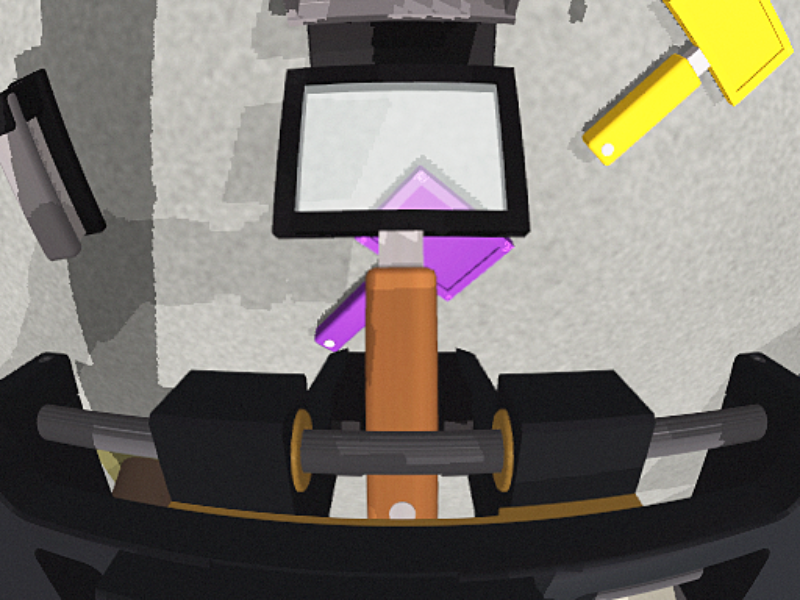

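View pics/side4.png

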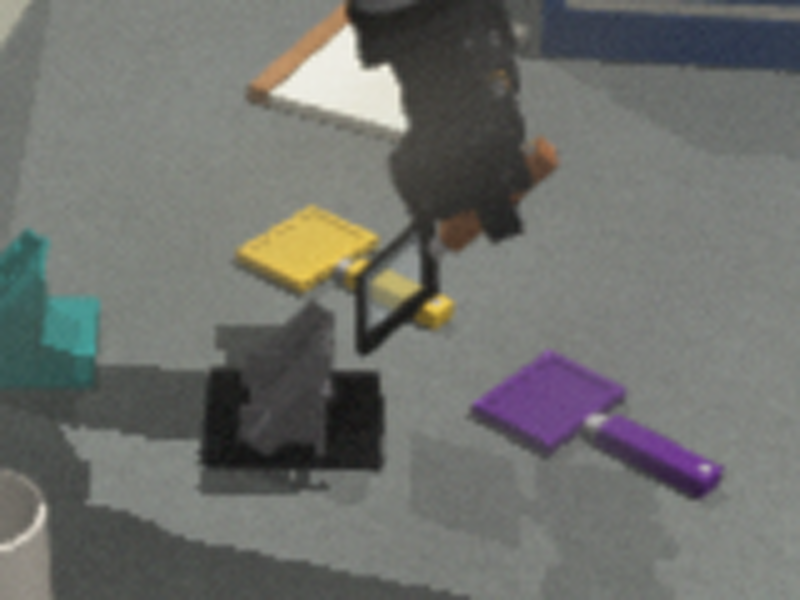

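The magnifier is clear of the stand. The wrist view shows the lens frame with corners at about (275,235), (528,235), (288,68) and (514,67), and the neck is where it was before the draw, so it hasn't slipped. I'll measure the pose in the hand from a crop.

Run:
```python
import cv2
im=cv2.imread("pics/wrist4.png")[50:350,260:540]; cv2.imwrite("pics/c6.png",cv2.resize(im,(560,600),interpolation=cv2.INTER_CUBIC))
```

```text
(no output)
```

View pics/c6.png

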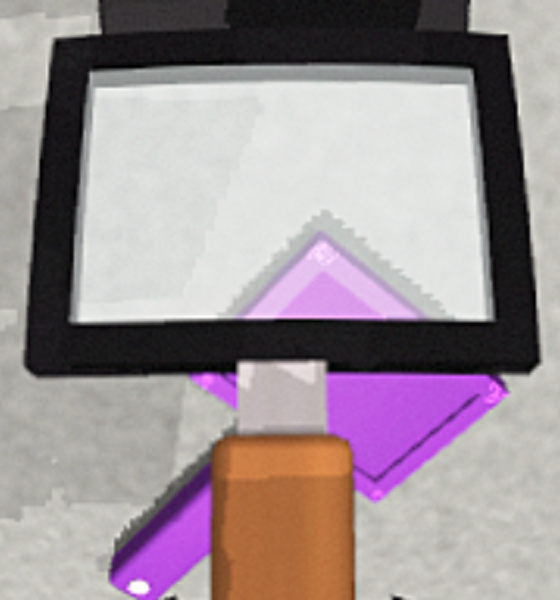

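```bash
cat >> h.py <<'E'
def tpix(q):  # tool frame point -> wrist raw pixel
    M=np.array(C["wrist"]["mount"]); q=M[:3,:3].T@(q-M[:3,3]); h=np.hypot(q[0],q[1])
    f=C["wrist"]["fx"]*np.arctan2(h,q[2])/h; return np.array([C["wrist"]["cx"]+f*q[0],C["wrist"]["cy"]+f*q[1]])
E
cat > fit.py <<'E'
from h import *
from scipy.optimize import least_squares
def fit(obs):
    mp=np.array([[118,42,4],[118,-42,4],[54,42,4],[54,-42,4]])/1000.
    # image left = tool -y = mag +y
    def Rm(p): # nominal mag in tool: x=(c,0,s), y=-Y ,z=(s,0,-c)
        return Ro.from_euler("yzx",[-p[0],p[1],p[2]]).as_matrix()@np.diag([1,-1,-1.])
    def f(p): return np.hstack([tpix(p[3:]+Rm(p)@m)*1.5625-o for m,o in zip(mp,obs)])
    s=least_squares(f,[np.radians(24),0,0,0,0,-.0187],x_scale=[.1,.1,.1,.01,.01,.01])
    p=s.x; return p,Rm(p),s.fun
E
python3 - <<'E'
from fit import *
o=np.array([[53,38],[508,35],[27,360],[540,358]])/2+[260,50]
p,R,r=fit(o); print(np.degrees(p[:3]),p[3:]*1000,r)
print("lens in tool mm",(p[3:]+R@[.086,0,0])*1000)
E
```

```text
[23.8426923  -0.30678883  0.26898888] [ -1.30635393   1.29709115 -16.92629467] [ 1.19478134 -0.55877231 -0.9275898  -0.23345109 -0.49130746  0.67755693
  0.24865075  0.04098938]
lens in tool mm [77.35316869  0.71270618 17.83486174]
```

```bash
cat >> fit.py <<'E'
P=np.array([-.0013,.0013,-.0169]); RM=Ro.from_euler("yzx",np.radians([-23.84,-.3,.27])).as_matrix()@np.diag([1,-1,-1.])
def target(lens,yaw):
    R=Ro.from_euler("z",yaw).as_matrix()@RM.T
    return np.array(lens)-R@(P+RM@[.086,0,0]),R
def lensnow():
    p,R,_=pose(); return p+R@(P+RM@[.086,0,0]), R@RM
E
python3 - <<'E'
from fit import *
print(lensnow())
t=target([.633,.268,.22],np.radians(20)); print(t[0],t[1][:,2]); delta(*t)
p,R0,_=pose(); 
for w in ([.47,-.20,.27],): print(R0.T@(np.array(w)-p)*100)
E
```

```text
(array([ 0.54248703, -0.23898922,  0.1091274 ]), array([[ 0.64802735, -0.1770558 ,  0.74075083],
       [ 0.12129856,  0.98418144,  0.12912607],
       [-0.75189575,  0.00617479,  0.65925311]]))
[0.55931525 0.24247235 0.20506453] [ 0.38139496  0.13380168 -0.91467753]
t(cm) [ 12.8  -47.04 -11.16] w [-0.004  0.849 -0.172] deg 49.6
[ -4.8990819   -5.02560642 -10.08467135]
```

```bash
python3 -m crank '[{"wx":0,"wy":0,"wz":0,"tx":-1,"ty":-0.5,"tz":-2,"gripper":1},{"wx":0,"wy":0.08,"wz":0,"tx":-2,"ty":-1.5,"tz":-4.5,"gripper":1},{"wx":0,"wy":0.18,"wz":-0.02,"tx":-3.2,"ty":-3,"tz":-7.5,"gripper":1},{"wx":0,"wy":0.28,"wz":-0.04,"tx":-4,"ty":-5.5,"tz":-9.5,"gripper":1},{"wx":0,"wy":0.38,"wz":-0.06,"tx":-3.5,"ty":-9,"tz":-11,"gripper":1},{"wx":0,"wy":0.48,"wz":-0.08,"tx":-2,"ty":-13,"tz":-12,"gripper":1},{"wx":0,"wy":0.58,"wz":-0.1,"tx":0,"ty":-17,"tz":-12.5,"gripper":1},{"wx":0,"wy":0.68,"wz":-0.12,"tx":2,"ty":-21,"tz":-12.5,"gripper":1},{"wx":0,"wy":0.77,"wz":-0.14,"tx":4,"ty":-25,"tz":-12.5,"gripper":1},{"wx":0,"wy":0.83,"wz":-0.16,"tx":6,"ty":-29,"tz":-12.5,"gripper":1},{"wx":0,"wy":0.849,"wz":-0.172,"tx":8,"ty":-33,"tz":-12.5,"gripper":1},{"wx":0,"wy":0.849,"wz":-0.172,"tx":9.5,"ty":-37,"tz":-12,"gripper":1},{"wx":0,"wy":0.849,"wz":-0.172,"tx":11,"ty":-41,"tz":-11.5,"gripper":1},{"wx":0,"wy":0.849,"wz":-0.172,"tx":12,"ty":-44,"tz":-11.2,"gripper":1},{"wx":0,"wy":0.849,"wz":-0.172,"tx":12.5,"ty":-46,"tz":-11.2,"gripper":1},{"wx":0,"wy":0.849,"wz":-0.172,"tx":12.8,"ty":-47,"tz":-11.2,"gripper":1},{"wx":0,"wy":0.849,"wz":-0.172,"tx":12.8,"ty":-47,"tz":-11.2,"gripper":1},{"wx":0,"wy":0.849,"wz":-0.172,"tx":12.8,"ty":-47,"tz":-11.2,"gripper":1},{"wx":0,"wy":0.849,"wz":-0.172,"tx":12.8,"ty":-47,"tz":-11.2,"gripper":1}]'
python3 - <<'E'
from fit import *
import cv2
for n in("wrist","side"):
    im=vision.snapshot(n)[:,:,::-1]; cv2.imwrite(f"pics/{n}5.png",cv2.resize(im,(800,600),interpolation=cv2.INTER_CUBIC))
print(lensnow()); print(pose()[2]["qpos"])
for c in([.6331,.2654,.001],[.6323,.2717,.001]): print(wpix(np.array(c))*1.5625)
E
```

```text
t: 7.45
ee_pos: [0.5598, 0.2407, 0.2057]
eef_rot: [-0.035, 0.964, 0.165, 0.204]
wrist_force: [1.4, 0.2, -1.6]
opening: 0.24
(array([0.6334391 , 0.2665023 , 0.22053912]), array([[ 9.40274101e-01, -3.40416864e-01,  9.87274206e-04],
       [ 3.40418245e-01,  9.40268422e-01, -3.27309437e-03],
       [ 1.85913761e-04,  3.41369202e-03,  9.99994156e-01]]))
[-0.64861603  0.6145555   0.20319538  2.07412539 -0.7955345   0.07148756
 -0.95303059]
[402.81383293 268.14571533]
[395.11497594 266.50938688]
```

View pics/wrist5.png

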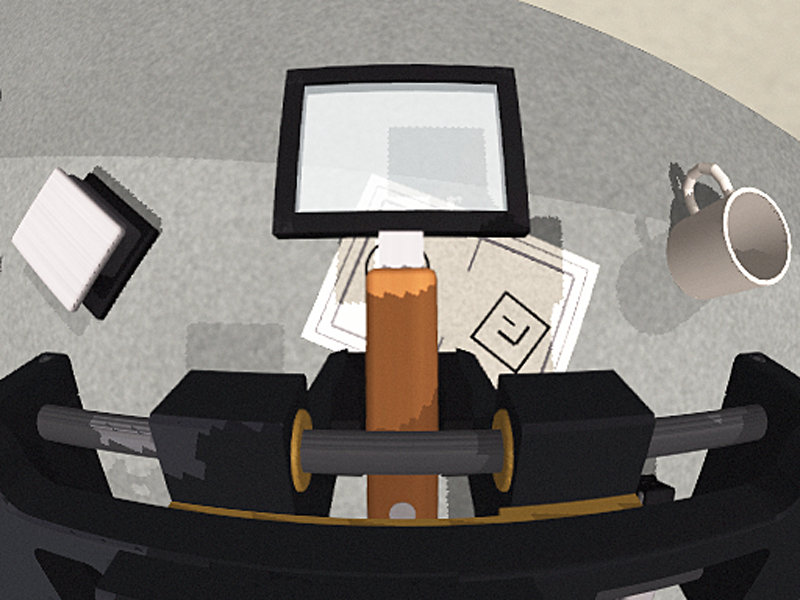

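View pics/side5.png

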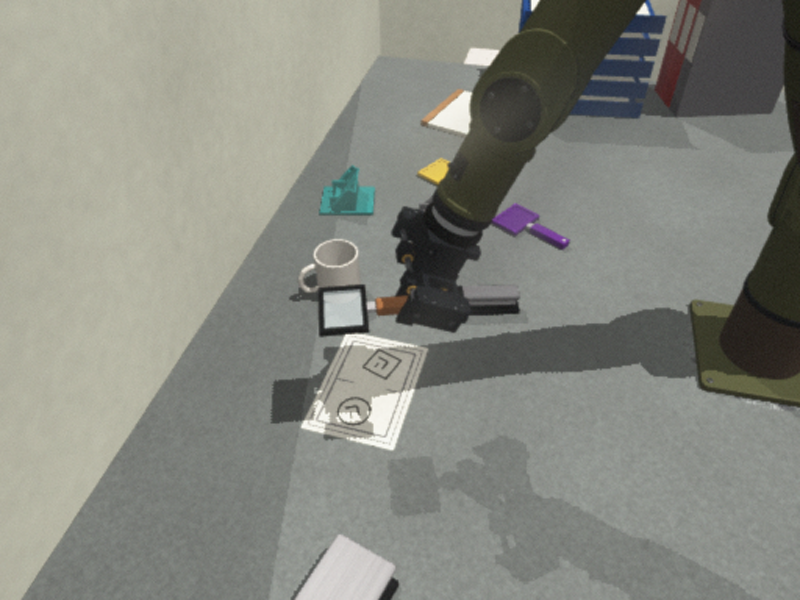

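```bash
python3 - <<'E'
import cv2
im=cv2.imread("pics/wrist5.png")[160:390,290:610]; cv2.imwrite("pics/c7.png",cv2.resize(im,(800,575),interpolation=cv2.INTER_CUBIC))
E
python3 - <<'E'
from fit import *
for n,c in (("sq",(511,331)),("cornL",(302,336)),("cornR",(599,263))):
    print(n,wplane(c[0]/1.5625,c[1]/1.5625,.001))
# sheet corners from scene and side
print("scene L,T,R,B",[plane("scene",u,v,.001).round(4) for u,v in((246,203),(281.5,172),(308.5,192.5),(271.5,224))])
print("side",[plane("side",u,v,.001).round(4) for u,v in((221.5,212),(272.5,222.5),(192.5,273),(251,287.5))])
E
```

```text
sq [0.61398147 0.16612716 0.001     ]
cornL [0.55417632 0.32333549 0.001     ]
cornR [0.69502192 0.10823838 0.001     ]
scene L,T,R,B [array([0.56  , 0.1108, 0.001 ]), array([0.5573, 0.3217, 0.001 ]), array([0.7017, 0.3128, 0.001 ]), array([0.6927, 0.1062, 0.001 ])]
side [array([0.6956, 0.1112, 0.001 ]), array([0.5506, 0.1171, 0.001 ]), array([0.7032, 0.3182, 0.001 ]), array([0.5567, 0.3248, 0.001 ])]
```

View pics/c7.png

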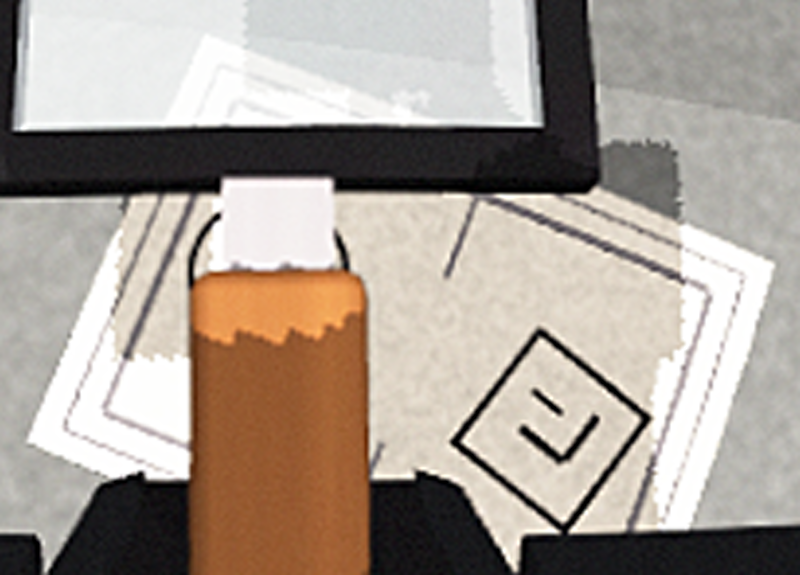

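The circle's arc straddles the neck, with its centre at about (398,267), matching the mean of the scene and side estimates at (0.6325, 0.2688). The frame corners haven't moved, so the grip hasn't slipped. Next is the descent.

Run:
```python
from fit import *
delta(*target([.6325,.2688,.102],np.radians(20)))
delta(*target([.6325,.2688,.16],np.radians(20)))
```

```text
t(cm) [-4.8  -0.22 10.84] w [-0.002 -0.    -0.003] deg 0.2
t(cm) [-2.46 -0.22  5.53] w [-0.002 -0.    -0.003] deg 0.2
```

```bash
python3 -m crank '[{"wx":0,"wy":0,"wz":0,"tx":-0.8,"ty":-0.22,"tz":1.8,"gripper":1},{"wx":0,"wy":0,"wz":0,"tx":-1.6,"ty":-0.22,"tz":3.6,"gripper":1},{"wx":-0.002,"wy":0,"wz":-0.003,"tx":-2.46,"ty":-0.22,"tz":5.53,"gripper":1},{"wx":-0.002,"wy":0,"wz":-0.003,"tx":-2.46,"ty":-0.22,"tz":5.53,"gripper":1}]'
python3 - <<'E'
from fit import *
print(lensnow(),pose()[2]["qpos"])
delta(*target([.6325,.2688,.102],np.radians(20)))
E
```

```text
t: 8.05
ee_pos: [0.5703, 0.2491, 0.1592]
eef_rot: [-0.03, 0.968, 0.166, 0.187]
wrist_force: [-0.5, -0.5, -0.7]
opening: 0.241
(array([0.64448372, 0.27457882, 0.17144214]), array([[ 0.94017398, -0.33924089,  0.03144051],
       [ 0.33899458,  0.9406982 ,  0.01302196],
       [-0.03399361, -0.00158475,  0.99942079]])) [-0.62425637  0.70855163  0.16460356  2.03968434 -1.00017297  0.04336534
 -0.7568813 ]
t(cm) [-3.87  0.14  6.21] w [ 0.003  0.034 -0.002] deg 2.0
```

The descent stalled because j5 and j6 reached their limits: with the handle pointing radially, the forward tilt runs out of wrist range. The fix is to go back up and turn the magnifier about the vertical, so that the tilt is sideways (yaw about 110°).

Run:
```python
from fit import *
for z,y in((.22,20),(.22,30),(.22,40),(.22,50),(.22,60),(.22,80),(.22,95),(.22,110)):
    print(y,end=" ");delta(*target([.6325,.2688,z],np.radians(y)))
```

```text
20 t(cm) [ 0.53  0.19 -4.73] w [ 0.003  0.034 -0.002] deg 2.0
30 t(cm) [ 0.63  1.54 -4.69] w [ 0.071  0.034 -0.163] deg 10.4
40 t(cm) [ 0.94  2.85 -4.55] w [ 0.138  0.035 -0.324] deg 20.3
50 t(cm) [ 1.47  4.09 -4.34] w [ 0.206  0.035 -0.484] deg 30.2
60 t(cm) [ 2.18  5.21 -4.05] w [ 0.274  0.035 -0.645] deg 40.2
80 t(cm) [ 4.1   6.96 -3.27] w [ 0.41   0.034 -0.967] deg 60.2
95 t(cm) [ 5.84  7.75 -2.57] w [ 0.511  0.033 -1.208] deg 75.2
110 t(cm) [ 7.71  8.03 -1.81] w [ 0.613  0.032 -1.45 ] deg 90.2
```

```bash
python3 -m crank '[{"wx":0,"wy":0.02,"wz":0,"tx":0.2,"ty":0.1,"tz":-2,"gripper":1},{"wx":0.003,"wy":0.034,"wz":-0.002,"tx":0.53,"ty":0.19,"tz":-4.73,"gripper":1},{"wx":0.035,"wy":0.034,"wz":-0.08,"tx":0.58,"ty":0.8,"tz":-4.71,"gripper":1},{"wx":0.071,"wy":0.034,"wz":-0.163,"tx":0.63,"ty":1.54,"tz":-4.69,"gripper":1},{"wx":0.105,"wy":0.034,"wz":-0.243,"tx":0.78,"ty":2.2,"tz":-4.62,"gripper":1},{"wx":0.138,"wy":0.035,"wz":-0.324,"tx":0.94,"ty":2.85,"tz":-4.55,"gripper":1},{"wx":0.172,"wy":0.035,"wz":-0.404,"tx":1.2,"ty":3.5,"tz":-4.45,"gripper":1},{"wx":0.206,"wy":0.035,"wz":-0.484,"tx":1.47,"ty":4.09,"tz":-4.34,"gripper":1},{"wx":0.206,"wy":0.035,"wz":-0.484,"tx":1.47,"ty":4.09,"tz":-4.34,"gripper":1},{"wx":0.206,"wy":0.035,"wz":-0.484,"tx":1.47,"ty":4.09,"tz":-4.34,"gripper":1}]'
python3 - <<'E'
from fit import *
print(lensnow(),pose()[2]["qpos"])
for z,y in((.22,50),(.22,60),(.22,70),(.22,80),(.22,95),(.22,110)):
    print(y,end=" ");delta(*target([.6325,.2688,z],np.radians(y)))
E
```

```text
t: 9.3
ee_pos: [0.5808, 0.2102, 0.2059]
eef_rot: [-0.086, 0.888, 0.41, 0.188]
wrist_force: [-0.2, 0.8, -1.8]
opening: 0.246
(array([0.63196072, 0.26908046, 0.22085669]), array([[ 6.43901201e-01, -7.65108441e-01, -5.63434612e-04],
       [ 7.65108371e-01,  6.43901420e-01, -3.77373044e-04],
       [ 6.51527648e-04, -1.88097581e-04,  9.99999770e-01]])) [-0.2458893   0.62941149 -0.10261378  1.98243619 -0.72450979  0.2270475
 -0.33949054]
50 t(cm) [-0.02  0.07  0.08] w [ 0.001 -0.001 -0.001] deg 0.1
60 t(cm) [0.08 1.43 0.13] w [ 0.071 -0.    -0.161] deg 10.1
70 t(cm) [0.39 2.74 0.27] w [ 0.142  0.    -0.32 ] deg 20.1
80 t(cm) [0.9  3.98 0.5 ] w [ 0.213  0.001 -0.48 ] deg 30.1
95 t(cm) [2.02 5.6  1.  ] w [ 0.318  0.001 -0.72 ] deg 45.1
110 t(cm) [3.49 6.85 1.65] w [ 0.424  0.002 -0.959] deg 60.1
```

Better: j6 is opening up again. I'll carry on turning to 110°.

```bash
python3 -m crank '[{"wx":0.035,"wy":0,"wz":-0.08,"tx":0,"ty":0.7,"tz":0.1,"gripper":1},{"wx":0.071,"wy":0,"wz":-0.161,"tx":0.08,"ty":1.43,"tz":0.13,"gripper":1},{"wx":0.106,"wy":0,"wz":-0.24,"tx":0.22,"ty":2.1,"tz":0.2,"gripper":1},{"wx":0.142,"wy":0,"wz":-0.32,"tx":0.39,"ty":2.74,"tz":0.27,"gripper":1},{"wx":0.213,"wy":0.001,"wz":-0.48,"tx":0.9,"ty":3.98,"tz":0.5,"gripper":1},{"wx":0.318,"wy":0.001,"wz":-0.72,"tx":2.02,"ty":5.6,"tz":1.0,"gripper":1},{"wx":0.424,"wy":0.002,"wz":-0.959,"tx":3.49,"ty":6.85,"tz":1.65,"gripper":1},{"wx":0.424,"wy":0.002,"wz":-0.959,"tx":3.49,"ty":6.85,"tz":1.65,"gripper":1},{"wx":0.424,"wy":0.002,"wz":-0.959,"tx":3.49,"ty":6.85,"tz":1.65,"gripper":1},{"wx":0.424,"wy":0.002,"wz":-0.959,"tx":3.49,"ty":6.85,"tz":1.65,"gripper":1}]'
python3 - <<'E'
from fit import *
import cv2
print(lensnow(),pose()[2]["qpos"])
for n in("wrist","side"):
    im=vision.snapshot(n)[:,:,::-1]; cv2.imwrite(f"pics/{n}6.png",cv2.resize(im,(800,600),interpolation=cv2.INTER_CUBIC))
for z,y in((.16,110),(.102,110)):
    print(z,end=" ");delta(*target([.6325,.2688,z],np.radians(y)))
E
```

```text
t: 10.55
ee_pos: [0.657, 0.1957, 0.205]
eef_rot: [-0.168, 0.564, 0.799, 0.12]
wrist_force: [1.0, 0.3, -0.7]
opening: 0.245
(array([0.63160443, 0.2694718 , 0.21997579]), array([[-3.40479779e-01, -9.40251544e-01,  7.44037067e-04],
       [ 9.40251837e-01, -3.40479626e-01,  3.27740623e-04],
       [-5.48291647e-05,  8.11171274e-04,  9.99999669e-01]])) [-0.04297969  0.87268495 -0.25964657  1.34915822 -0.25559883  1.00345546
  0.26889158]
0.16 t(cm) [-2.47  0.07  5.49] w [ 0.     0.    -0.001] deg 0.1
0.102 t(cm) [-4.82  0.06 10.8 ] w [ 0.     0.    -0.001] deg 0.1
```

View pics/wrist6.png

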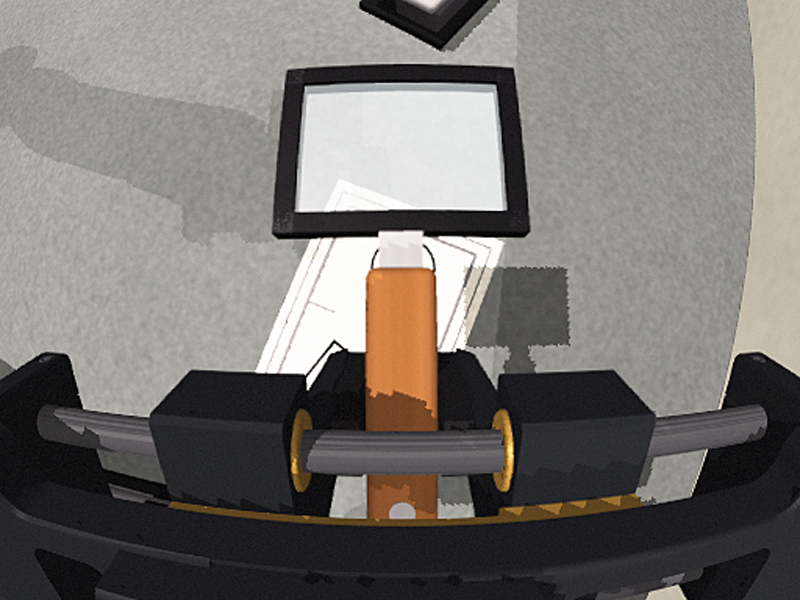

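View pics/side6.png

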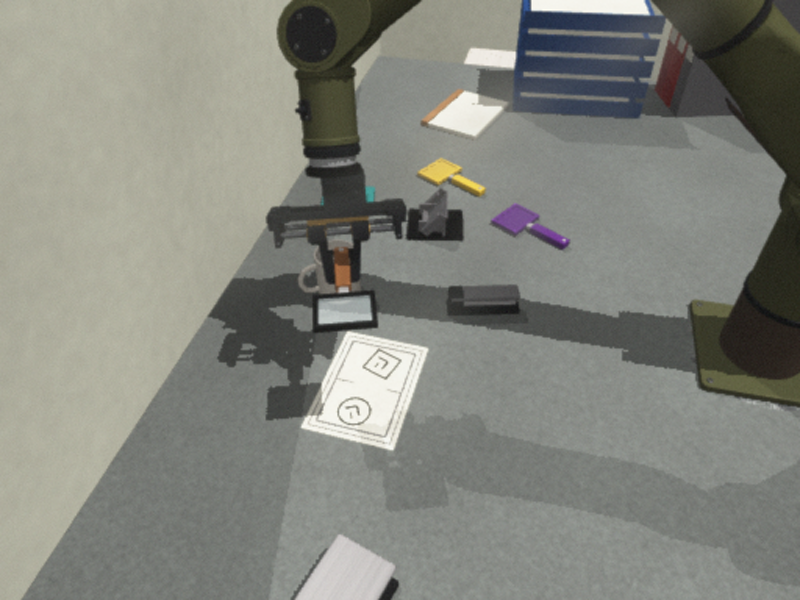

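The lens is level, joint margins are wide, and the frame sits at the same pixels as before. The circle shows around the neck at about (404,262). I'll descend.

```bash
python3 -m crank '[{"wx":0,"wy":0,"wz":0,"tx":-0.8,"ty":0.06,"tz":1.8,"gripper":1},{"wx":0,"wy":0,"wz":0,"tx":-1.6,"ty":0.06,"tz":3.6,"gripper":1},{"wx":0,"wy":0,"wz":0,"tx":-2.47,"ty":0.06,"tz":5.5,"gripper":1},{"wx":0,"wy":0,"wz":0,"tx":-3.3,"ty":0.06,"tz":7.3,"gripper":1},{"wx":0,"wy":0,"wz":0,"tx":-4.1,"ty":0.06,"tz":9.1,"gripper":1},{"wx":0,"wy":0,"wz":0,"tx":-4.6,"ty":0.06,"tz":10.3,"gripper":1},{"wx":0,"wy":0,"wz":-0.001,"tx":-4.82,"ty":0.06,"tz":10.8,"gripper":1},{"wx":0,"wy":0,"wz":-0.001,"tx":-4.82,"ty":0.06,"tz":10.8,"gripper":1},{"wx":0,"wy":0,"wz":-0.001,"tx":-4.82,"ty":0.06,"tz":10.8,"gripper":1}]'
python3 - <<'E'
from fit import *
import cv2
print(lensnow(),pose()[2]["qpos"])
print(wpix(np.array([.6325,.2688,.001]))*1.5625)
th=np.linspace(0,2*np.pi,9)[:-1]
print([ (wpix(np.array([.6325+.025*np.cos(a),.2688+.025*np.sin(a),.001]))*1.5625).round(0).tolist() for a in th])
for n in("wrist","side","scene"):
    im=vision.snapshot(n)[:,:,::-1]; cv2.imwrite(f"pics/raw_{n}7.png",im);cv2.imwrite(f"pics/{n}7.png",cv2.resize(im,(800,600),interpolation=cv2.INTER_CUBIC))
E
```

```text
t: 11.78
ee_pos: [0.6587, 0.1953, 0.0879]
eef_rot: [-0.168, 0.564, 0.8, 0.12]
wrist_force: [-0.5, -0.1, -1.0]
opening: 0.244
(array([0.63314835, 0.26898762, 0.10278579]), array([[-3.41643925e-01, -9.39828059e-01, -1.62739565e-03],
       [ 9.39829324e-01, -3.41644318e-01, -3.88515448e-05],
       [-5.19476704e-04, -1.54274755e-03,  9.99998675e-01]])) [-0.03516393  1.01992039 -0.27158935  1.40486427 -0.24962015  0.81215613
  0.33485568]
[402.91207512 226.58243333]
[[445.0, 241.0], [443.0, 209.0], [418.0, 187.0], [384.0, 189.0], [361.0, 212.0], [362.0, 245.0], [388.0, 268.0], [423.0, 266.0]]
```

View pics/wrist7.png

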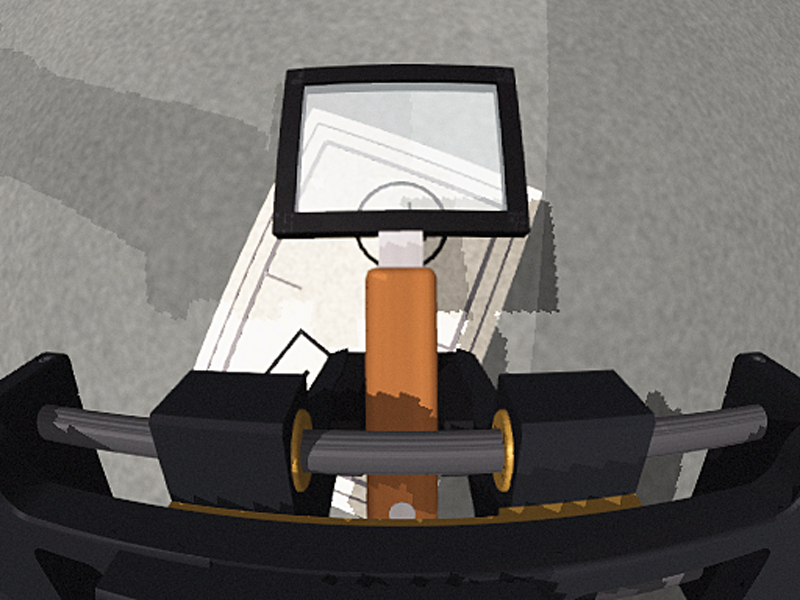

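View pics/side7.png

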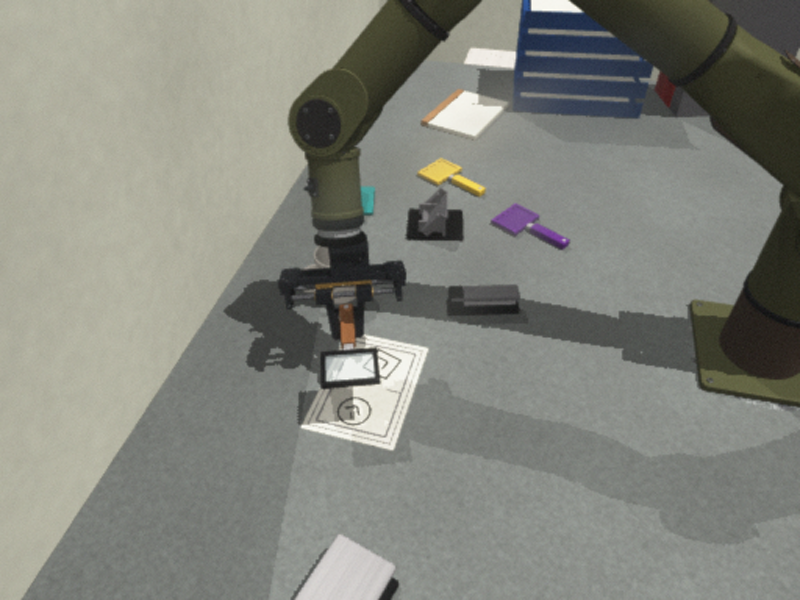

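View pics/scene7.png

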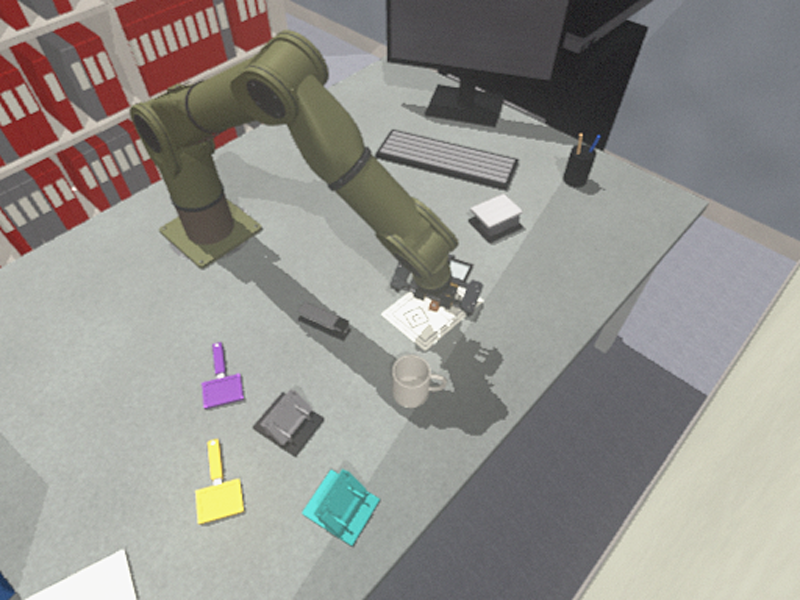

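The wrist view puts the circle at columns 357–445 and rows 183–267, within about 2 px (1 mm) of the prediction. The mug, stapler and stand are untouched. As an independent check I'll compare the lens corners in the side view with the prediction.

Run:
```python
from fit import *
import cv2
l,R=lensnow()
im=cv2.imread("pics/raw_side7.png")[205:275,190:270]; s=8; im=cv2.resize(im,None,fx=s,fy=s,interpolation=cv2.INTER_CUBIC)
for c in ([32,42,4],[32,-42,4],[-32,-42,4],[-32,42,4]):
    q=(proj("side",l+R@(np.array(c)/1000))-[190,205]+.5)*s; print(q/s+[190,205]); cv2.circle(im,tuple(int(v) for v in q),4,(0,0,255),1)
cv2.imwrite("pics/c8.png",im)
print(l, "paper proj", ctrl.state()["t"]); delta(*target([.6315,.2692,.102],np.radians(110)))
```

```text
[243.60179645 243.96404629]
[205.65230294 247.50291654]
[205.25378662 225.7414311 ]
[241.33951784 222.51998104]
[0.63297878 0.26888857 0.10266414] paper proj 11.925
t(cm) [ 0.04 -0.13  0.1 ] w [0.001 0.001 0.   ] deg 0.1
```

View pics/c8.png

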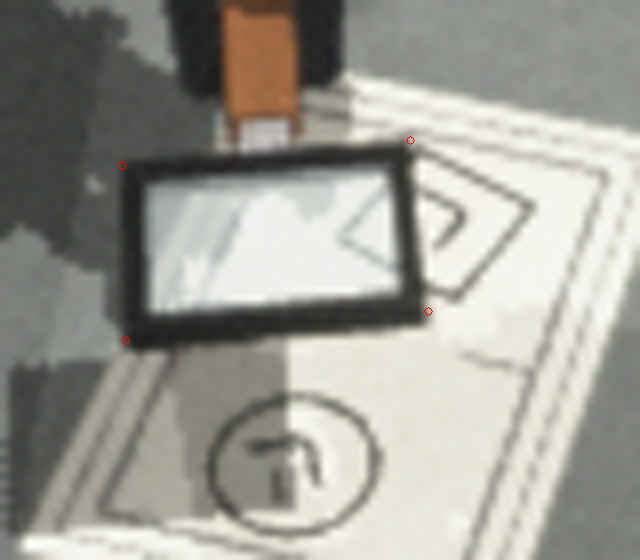

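The side-view corners agree with the prediction to about half a pixel, so the lens is level and where I expected. I'll make a 1 mm trim, settle and check.

```bash
python3 -m crank '[{"wx":0.001,"wy":0.001,"wz":0,"tx":0.04,"ty":-0.13,"tz":0.1,"gripper":1},{"wx":0.001,"wy":0.001,"wz":0,"tx":0.04,"ty":-0.13,"tz":0.1,"gripper":1},{"wx":0.001,"wy":0.001,"wz":0,"tx":0.04,"ty":-0.13,"tz":0.1,"gripper":1},{"wx":0.001,"wy":0.001,"wz":0,"tx":0.04,"ty":-0.13,"tz":0.1,"gripper":1},{"wx":0.001,"wy":0.001,"wz":0,"tx":0.04,"ty":-0.13,"tz":0.1,"gripper":1},{"wx":0.001,"wy":0.001,"wz":0,"tx":0.04,"ty":-0.13,"tz":0.1,"gripper":1}]'
python3 - <<'E'
from fit import *
import cv2
print(lensnow(),np.abs(pose()[2]["joint_vel"]).max())
im=vision.snapshot("wrist")[:,:,::-1]; cv2.imwrite("pics/wrist8.png",cv2.resize(im,(800,600),interpolation=cv2.INTER_CUBIC)[50:350,260:540])
E
```

```text
t: 12.68
ee_pos: [0.657, 0.1955, 0.087]
eef_rot: [-0.168, 0.564, 0.8, 0.12]
wrist_force: [1.1, 0.2, -2.4]
opening: 0.242
(array([0.63145188, 0.26915214, 0.10194237]), array([[-3.42138018e-01, -9.39649707e-01, -6.48327203e-05],
       [ 9.39649610e-01, -3.42137949e-01, -4.82995676e-04],
       [ 4.31665011e-04, -2.26171223e-04,  9.99999881e-01]])) 0.001243321002498962
```

View pics/wrist8.png

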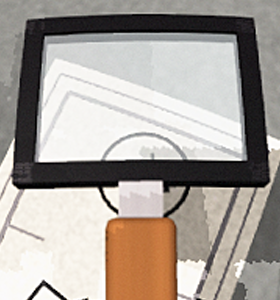

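The frame and handle are unchanged in the hand, the circle is where expected behind the near frame edge as seen from this slanted view, and the arm is still.

```bash
python3 -c "
from bench import ctrl
print(ctrl.hand_in())"
```

```text
the job is handed in; nothing more can be done
None
```

I gripped the wooden-handled magnifier by the middle of its handle and drew it about 9 cm out of the grey stand along its own axis. I then levelled it and brought the lens over the circled detail, and handed it in at about 12.7 s, still held.

**Last checks:**
- **Position:** the lens centre is at about (0.631, 0.269) m, within 1–2 mm of my estimate of the circle's centre. It is about 10 cm above the paper.
- **Level and still:** the lens is level to about 0.1° going by the arm pose and the in-hand pose I fitted from the wrist camera. The arm was at rest. The frame stayed at the same wrist-camera pixels throughout, so it did not slip.
- **Surroundings:** the mug, stapler and hole punch looked undisturbed in the pictures.

**What failed or disagreed:**
- One move was refused because its rows lacked keys; nothing moved.
- The first descent, with the handle pointing away from the robot, ran into the limits of joints 5 and 6. I went back up, turned the magnifier 90° about the vertical and came down again.
- The scene and side cameras differed by about 6 mm on where the circle is. I used their mean, which the wrist camera confirmed to about 1 mm.

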